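Load the cassette reader and lock it on the second stop

TASK

Push the grey test-cassette carrier with the fingertips until it is fully home in the white reader, its front plate shut against the reader's front. Then, with the carrier home, push the black lever on top of the reader to the left (as seen from the reader's front, the side the carrier goes in), past its first click and all the way to its second stop, so that it stays there. Only push: do not pinch the lever, do not lift the carrier, and leave the tube rack, the bottle and the pot where they stand.

Things in the scene. Friction and masses are not known exactly. Their poses are not given: they have to be found in the camera images.
- reader: White cassette reader fixed to the bench. Origin on the bench under its middle; axes: +x from front to back (the way the carrier goes in), +y to the left seen from the front, z up. Body x -90 to +110, y -120 to +120 mm; flat deck 70 mm high; on it a screen pod at x +60 to +108, up to z 114. An 8 mm thick, 104 mm wide shelf in front carries the carrier, out to x = -190.
- bay_mouth (a point): Where the middle of the carrier's front face must come when it is fully home: in the reader's frame x = -100, y = 0, 34 mm above the bench, 10 mm in front of the reader's front face (x = -90), in which the 80 mm wide bay opens. Fixed to the reader, axes as the reader's.
- carrier_face (a point): Middle of the outer front face of the carrier: a loose grey tray (about 250 g, 76 mm wide, 135 mm long, two white cassettes fixed in it) with an upright front plate 100 mm wide, 10 mm thick, from 10 to 58 mm above the bench; this point 34 mm above it. Axes as the reader's. Drawn 50 to 80 mm out at the start; slides easily (under 2 N) on the shelf, guided by the bay with 2 mm play a side.
- lever (a joint): Lever travel in m along the reader's +y (to the left seen from the front): 0 = open (start, within 2 mm), 0.028 = first detent, 0.056 = second stop (hard end), locked. It clicks into the nearest of the three; passing the hump between two takes about 5 to 7 N, and once past about 0.044 it snaps on to the second stop by itself.
- lever_top (a point): Middle of the top of the lever's knob, a black block 30 mm along the reader's x, 14 mm along its y, from 2 to 32 mm above the deck (top 102 mm above the bench). In the reader's frame at x = 0 and y = -28 mm when open, 0 at the first detent, +28 mm at the second stop. Pressing its right and left (-y, +y) halves at once counts as pinching.
- tube_rack: Loose grey tube rack with four capped tubes, 105 x 50 mm, 92 mm tall, origin under its middle, x along its length; a bystander beside the reader.
- reagent: Loose white reagent bottle, 42 mm across, 88 mm tall, origin under its middle; a bystander beside the reader.
- sample_pot: Loose squat white sample pot with a screw cap, 60 mm across, 62 mm tall, origin under its middle; a bystander beside the reader.

How it is judged:
On the way, in this order (a step that is already met when the one before it is completed fails the run):
1. the carrier is pushed home (within 4 mm) while the lever is still open (x of carrier_face in the frame of reader above -0.104 m and value of joint lever below 0.01 m), for 0.1 s.
2. the lever is at its second stop (within 4 mm) with the carrier home (x of carrier_face in the frame of reader above -0.104 m and value of joint lever above 0.052 m), for 0.2 s.
At the end, for the whole second after the job is handed in: The carrier is home: the middle of its front face is no more than 4 mm short of -100 mm along x in the reader's frame. The lever rests within 4 mm of its second stop (reads over 0.052), and both are at rest (all of step 2 and velocity of joint lever below 0.01 m/s and linear speed of carrier below 0.02 m/s); the robot touches nothing.
It fails at once if the lever is moved (over 14 mm) while the carrier is more than 6 mm short of home (not (x of carrier_face in the frame of reader above -0.106 m) and value of joint lever above 0.014 m).
It fails at once if the lever is pinched: the fingers press both its halves at once with over 1 N (contact force between the fingers and lever_c0 above 1 N and contact force between the fingers and lever_c1 above 1 N).
It fails at once if the carrier is lifted by over 10 mm (z of carrier_face in the frame of reader above 0.044 m).
It fails at once if the tube rack, the bottle or the pot is moved by over 15 mm (distance of any of tube_rack, reagent, sample_pot from where it was at the start of the episode above 0.015 m).
It also fails if it takes over 45 s, if anything falls off the work surface, if the arm or the gripper's body presses on something with over 40 N, if the wrist force passes 120 N, or if a joint passes its speed limit or range.

ROBOT

A 6-joint arm with a two-finger parallel gripper is mounted at the origin on the work surface. World frame = base frame: x ahead of the robot, y to its left, z up, the work surface at z = 0. Lengths are in m, angles in rad, forces in N, time in s.
With the tool pointing down it reaches from about 0.375 to 0.975 m from the base axis. Payload 3.8 kg.
Tool frame: the origin (TCP) lies at the very end of the fingers, on their centre line; the grasp point (between the pads) lies 19 mm behind it; z points along the fingers, y is the line along which they close (so a half turn about z gives the same grasp; the last joint's range is limited). The gripper opens to 88 mm and grips with 3 to 60 N. Pads are 18 mm wide; open, the fingers measure 123 mm over their backs; the gripper's body (75 mm by 187 mm) begins 45 mm behind the grasp point.
Start: joints at [-1.293, 0.264, 1.604, -0, 1.274, -0.037], TCP at [0.209, -0.642, 0.239] pointing down, gripper open.
Joint ranges: [-2.63, 2.63], [-0.94, 2.18], [0.31, 2.57], [-1.31, 4.45], [0, 2.66], [-2.55, 2.55]. Speed limits (rad/s): [2.57, 2.57, 3.14, 3.14, 3.14, 3.14].

INTERFACE

Orientations are given as a 3x3 rotation matrix whose columns are the frame's x, y, z axes.
In Python, from bench import r, imaging, order gives the robot as it stands.
- The arm moves only by the tool drive_tool, never from a script. Its argument "deltas" is a list that holds one entry, the list of rows, each a list of 5 numbers: the shift along the tool's x, y, z scaled (see below), then the turn about the tool's z scaled (see below), then the opening in per cent of the stroke, from 0 (shut) to 100 (fully open). In form: [[[x, y, z, yaw, hand], ...]]. A call has 1 to 5 rows; each row is the pose to reach, as a shift and turn from the pose commanded when the call began, along the tool's axes at that moment, turning the shorter way round; what a row does not reach only later rows make up. The controller multiplies each number of a shift by 80 mm and each number of a turn by 2 pi rad. A row lasts 1/10 s, in which the tool goes at most 50 mm and 8.59 degrees, less where a joint would pass 70% of its speed; a pose out of reach is approached as far as the arm can. A call with a number of a shift or a turn outside -1 to 1 is refused whole. A call with a gripper value outside its range is refused whole. The fingers move at their own pace and stop on an object; "grip_force" is the grip in N (left out, the last holds). Time passes only in rows, so rows that repeat a pose let the fingers close. It gives the time, the measured TCP pose, the force, the opening and the grip force at its end, in the units of the state.
- r.state(): the state, without advancing time (a new reading comes with each control period).
- imaging.read_camera(name): name is "side" or "top"; returns the picture (384x512x3 uint8, red, green, blue); there is no depth.
- imaging.camera_params(name): a dict with "vertical_fov" (degrees; the focal length in pixels is half the picture's height over the tangent of half this angle, whatever the lens; pixels are square), "cx", "cy" (the principal point, pixels), "R" (3x3) and "t" (3): a world point X has camera coordinates R X + t. Camera axes: x right, y down, z forward; pixel columns grow to the right and rows downward; lengths in m; the calibration is good to about 2 mm. A picture is of the moment at which its call begins. camera_params takes no time and is no camera call.
- order.hand_in(): hands the job in; it is judged then, once.
Trained networks look in the newest picture that a camera, given by its name, has taken for a name from the list of things; names that differ only in an ending like _2 or _b are one class to them, and where a whole thing is asked for, a point or a joint stands for the part that bears it (a point fixed in the world has none). Each returns a list of dicts, best first, with "score" (0 to 1); they miss things now and then, are a little off and sometimes report something else, mostly with a low value. They report only what shows in the picture. A call takes as long as a camera call.
- imaging.recognise(camera, label): "at" ([column, row] in pixels, amid what is visible of it).
The state is a dict: "time": time; "joints": joint angles; "qd": joint speeds; "joint_efforts": joint torques, N m; "eef_pos": TCP position; "ee_rot": TCP orientation; "force": force on the tool from outside, world axes, zero at the start; "torque": the same for the moment, N m; "finger_gap": finger opening in m; "finger_force": force on a finger pad.
Only numpy, scipy, OpenCV 4.12 (cv2) and the standard library are available. Lean on these libraries where they do the work, as an engineer would, in place of code of your own. Each camera call takes 0.05 s, during which the arm holds its last target. There are 200 camera calls.

## Working session

There is one attempt and no reset: what is moved stays moved. The work goes in short steps, Python scripts to look and compute and a tool call to move; the robot and the scene stay as the last step left them, time stands still between calls to the robot, and variables do not carry over. Pictures are saved under pics/ and viewed, at most 10 in all, crops included, and the job is handed in when it is done.

Besides the shell and the picture viewer there is one more tool, called after "Request:" in YAML: its name, and indented under it one key for each argument. drive_tool: Moves the arm, as the interface text tells. Shifts and turns lie within -1 to 1; 1 stands for 80 mm of shift or 2 pi rad of turn. Its arguments: {"type":"object","properties":{"deltas":{"type":"array","items":{"type":"array","items":{"type":"array","items":{"type":"number"}}}},"grip_force":{"type":"number"}},"required":["deltas"]}

```bash
mkdir -p pics
python3 - <<'E'
from bench import r, imaging, order
import cv2
for n in("side","top"):
    im=imaging.read_camera(n); cv2.imwrite(f"pics/{n}0.png",im[:,:,::-1])
    p=imaging.camera_params(n); print(n,p)
    for l in("reader","carrier_face","lever","lever_top","tube_rack","reagent","sample_pot"):
        print(l,[(d["at"],round(d["score"],2)) for d in imaging.recognise(n,l)][:2])
s=r.state(); print(s["time"],s["eef_pos"],s["ee_rot"],s["finger_gap"])
E
```

```text
side {'vertical_fov': 47.3545941170169, 'cx': 252.56063369053138, 'cy': 193.61365269340556, 'R': array([[ 0.98426133, -0.17638598, -0.01084511],
       [-0.14251638, -0.75598141, -0.6388906 ],
       [ 0.10449264,  0.63038092, -0.76922116]]), 't': array([-0.60381076,  0.16443164,  0.87969213])}
reader [([263.3, 175.5], 0.76)]
carrier_face [([203.4, 180.2], 0.83), ([271.9, 254.3], 0.39)]
lever [([255.5, 166.4], 0.7), ([261.4, 178.2], 0.44)]
lever_top [([257.8, 165.1], 0.56)]
tube_rack [([271.5, 254.6], 0.78)]
reagent [([233.8, 112.0], 0.98)]
sample_pot [([214.3, 242.3], 0.72)]
top {'vertical_fov': 55.30117074271939, 'cx': 256.32184045493943, 'cy': 194.7065454183539, 'R': array([[-0.01134995, -0.99931551, -0.03520936],
       [-0.98092203,  0.01796119, -0.19357005],
       [ 0.19406995,  0.03234062, -0.98045446]]), 't': array([0.06404039, 0.63536329, 0.7026247 ])}
reader []
carrier_face [([218.6, 251.1], 0.83)]
lever []
lever_top [([122.3, 202.7], 0.42)]
tube_rack []
reagent [([123.3, 206.3], 0.89), ([220.7, 191.8], 0.73)]
sample_pot [([306.7, 249.2], 0.57), ([120.9, 204.9], 0.19)]
0.8 [ 0.20901972 -0.64185248  0.23876664] [[ 9.50856329e-01  3.09632425e-01  4.80229044e-05]
 [ 3.09632429e-01 -9.50856323e-01 -1.05991156e-04]
 [ 1.28445836e-05  1.15651810e-04 -9.99999993e-01]] 0.08828699296886675
```

View pics/top0.png

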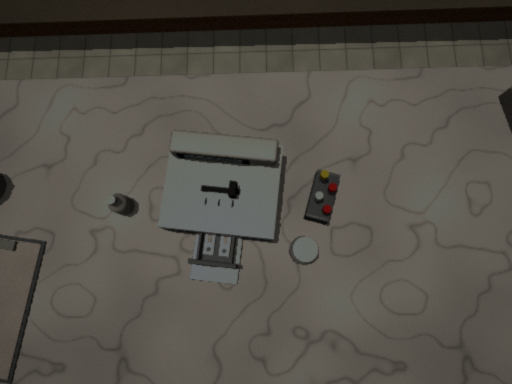

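View pics/side0.png

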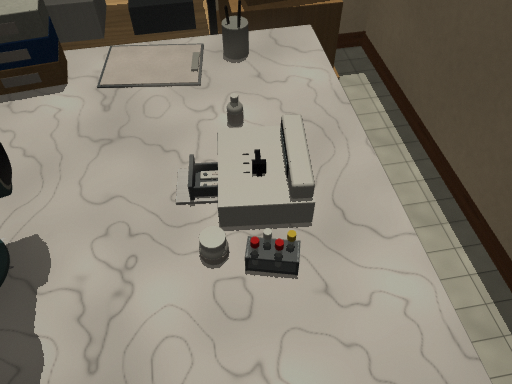

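The top view shows the reader with its front facing the robot: body corners near (167,158), (162,230), (275,238) and (282,148), knob at about (234,188), carrier plate at about (216,263). The rack is right of the reader and the pot is right of the shelf. I'll enlarge both views to get accurate corners.

Run:
```python
import cv2,numpy as np
for n,(a,b,c,d),k in(("top",(152,292,124,288),3.6),("side",(170,320,105,230),4.5)):
    im=cv2.imread(f"pics/{n}0.png")[c:d,a:b]
    im=(255*(im/255.)**.6).astype(np.uint8)
    im=cv2.resize(im,None,fx=k,fy=k,interpolation=cv2.INTER_CUBIC)
    for g in range((a+9)//10*10,b,10):
        cv2.putText(im,str(g),(int((g+.5-a)*k),10),0,.35,(0,0,255)); cv2.line(im,(int((g+.5-a)*k),12),(int((g+.5-a)*k),im.shape[0]),(0,0,255) if g%50==0 else (200,160,0),1) 
    for g in range((c+9)//10*10,d,10):
        cv2.putText(im,str(g),(0,int((g+.5-c)*k)),0,.35,(0,0,255)); cv2.line(im,(22,int((g+.5-c)*k)),(im.shape[1],int((g+.5-c)*k)),(0,0,255) if g%50==0 else (200,160,0),1)
    cv2.imwrite(f"pics/{n}0c.png",im); print(im.shape)
```

```text
(590, 504, 3)
(562, 675, 3)
```

View pics/top0c.png

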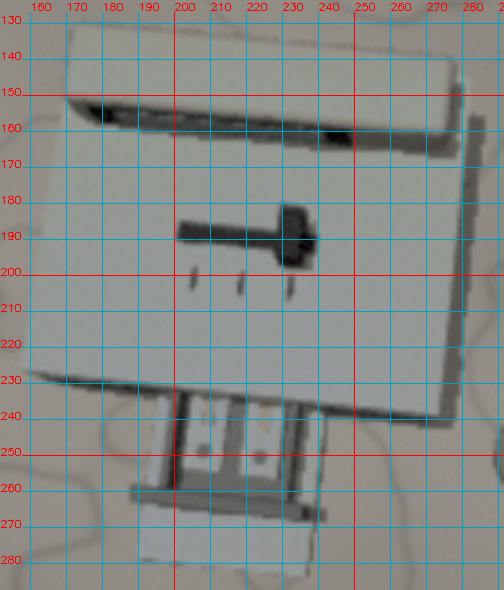

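View pics/side0c.png

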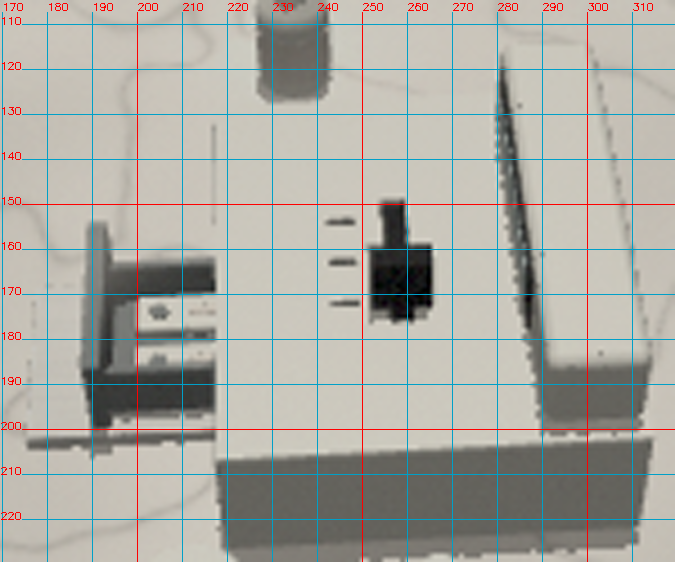

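The crops give usable corners. In the top view the deck front corners are (159,227) and (273.5,240), and the shelf front corners are (190.5,279) and (238,283.5). In the side view the deck front right corner is (217.5,207), with its base at (220,226.5). I'll fit the reader pose, the carrier travel and the knob travel to these.

```bash
cat > h.py <<'E'
import numpy as np
from bench import r, imaging, order
from scipy.optimize import least_squares
P={n:imaging.camera_params(n) for n in("side","top")}
def proj(n,X):
    p=P[n]; c=np.asarray(p["R"])@X+p["t"]; f=192/np.tan(np.radians(p["vertical_fov"])/2)
    return np.array([p["cx"]+f*c[0]/c[2],p["cy"]+f*c[1]/c[2]])
def world(v,q):
    c,s=np.cos(v[2]),np.sin(v[2]); q=np.array(q)/1000
    return np.array([v[0]+c*q[0]-s*q[1],v[1]+s*q[0]+c*q[1],q[2]])
E
python3 - <<'E'
from h import *
# (cam,pixel,reader pt, moving part)
O=[("top",(159,227),(-90,120,70),0),("top",(273.5,240),(-90,-120,70),0),("top",(190.5,279),(-190,52,8),0),("top",(238,283.5),(-190,-52,8),0),
("side",(217.5,207),(-90,-120,70),0),("side",(314.5,202),(110,-120,70),0),("side",(220,226.5),(-90,-120,0),0),("side",(310.5,225.5),(110,-120,0),0),("side",(175.5,202.5),(-190,-52,8),0),
("top",(188.5,262.5),(0,50,58),1),("top",(242,267),(0,-50,58),1),("side",(189,154.5),(0,50,58),1),("side",(188,186.5),(0,-50,58),1),
("side",(251.5,159),(-15,7,102),2),("side",(265.5,159),(15,7,102),2)]
def pt(v,q,m):
    q=np.array(q,float)
    if m==1:q[0]+=v[3]*1000
    if m==2:q[1]+=v[4]*1000
    return world(v,q)
f=lambda v:np.concatenate([proj(c,pt(v,q,m))-p for c,p,q,m in O])
s=least_squares(f,[.7,0,0,-.16,-.028],loss="soft_l1"); v=s.x
print(v.round(4)); print(f(v).reshape(-1,2).round(1).tolist())
np.save("v.npy",v)
for n,q in dict(face=(v[3]*1000,0,34),mouth=(-100,0,34),knob=(0,v[4]*1000,102),knobR=(0,v[4]*1000-7,102)).items(): print(n,world(v,q).round(4))
def pix(n,p,z):
    R,t=np.array(P[n]["R"]),P[n]["t"];F=192/np.tan(np.radians(P[n]["vertical_fov"])/2)
    d=R.T@np.array([(p[0]-P[n]["cx"])/F,(p[1]-P[n]["cy"])/F,1]);c=-R.T@t
    return c+d*(z-c[2])/d[2]
print("pot",pix("top",(305,250),.062),"rack",pix("top",(322,197),.09),"bottle",pix("top",(122,204),.06))
E
```

```text
[ 0.6478  0.127  -0.1177 -0.1546 -0.0267]
[[-0.7, -0.7], [1.2, -1.6], [-0.1, -0.4], [0.1, 0.4], [-0.2, 0.4], [0.1, 0.2], [-0.4, 0.8], [0.9, -3.2], [-1.1, 0.4], [0.1, -0.7], [-4.9, 0.1], [0.0, -0.4], [-0.5, 0.4], [-0.6, 0.4], [-0.6, -0.3]]
face [0.4942 0.1451 0.034 ]
mouth [0.5485 0.1387 0.034 ]
knob [0.6446 0.1004 0.102 ]
knobR [0.6438 0.0935 0.102 ]
pot [ 0.52065255 -0.04257381  0.062     ] rack [ 0.623863   -0.07761857  0.09      ] bottle [0.62204555 0.33933731 0.06      ]
```

The fit is good, apart from one corner that was shadow: the reader yaw is -6.7°, the carrier is about 55 mm out and the lever is open. Next I turn the tool to the reader's axes, shut the fingers and carry across high up.

Request:
drive_tool:
  deltas:
    - [[1,-0.85,0,0.0688,0],[1,-0.85,0,0.0688,0],[1,-0.85,0,0.0688,0],[1,-0.85,0,0.0688,0]]

```text
time: 1.2
eef_pos: [0.265, -0.5512, 0.2391]
ee_rot: [[0.993, -0.115, 0.0], [-0.115, -0.993, -0.0], [0.0, 0.0, -1.0]]
force: [0.2, -0.4, 1.1]
finger_gap: 0.0581
finger_force: 0.0
```

Request:
drive_tool:
  deltas:
    - [[0.6,-1,0,0,0],[0.6,-1,0,0,0],[0.6,-1,0,0,0]]

```text
time: 1.5
eef_pos: [0.3231, -0.4762, 0.2389]
ee_rot: [[0.994, -0.111, 0.001], [-0.111, -0.994, 0.001], [0.001, -0.001, -1.0]]
force: [0.9, -0.7, 0.3]
finger_gap: 0.0341
finger_force: 0.0
```

Request:
drive_tool:
  deltas:
    - [[0.6,-1,0,0,0],[0.6,-1,0,0,0],[0.6,-1,0,0,0]]

```text
time: 1.8
eef_pos: [0.38, -0.403, 0.2389]
ee_rot: [[0.994, -0.111, 0.001], [-0.111, -0.994, 0.001], [0.001, -0.001, -1.0]]
force: [0.4, -0.4, 0.2]
finger_gap: 0.0103
finger_force: 0.0
```

Request:
drive_tool:
  deltas:
    - [[0,-1,0,0,0],[0,-1,0,0,0],[0,-1,0,0,0]]

```text
time: 2.1
eef_pos: [0.3871, -0.3243, 0.2388]
ee_rot: [[0.994, -0.113, -0.0], [-0.113, -0.994, 0.0], [-0.0, -0.0, -1.0]]
force: [0.5, -0.5, -0.3]
finger_gap: 0.0007
finger_force: 0.0
```

Request:
drive_tool:
  deltas:
    - [[0,-1,0,0,0],[0,-1,0,0,0],[0,-1,0,0,0]]

```text
time: 2.4
eef_pos: [0.3968, -0.2455, 0.239]
ee_rot: [[0.993, -0.114, 0.0], [-0.114, -0.993, -0.0], [0.0, 0.0, -1.0]]
force: [-0.0, -0.5, 0.5]
finger_gap: 0.0003
finger_force: 0.0
```

Request:
drive_tool:
  deltas:
    - [[0,-1,0,0,0],[0,-1,0,0,0],[0,-1,0,0,0]]

```text
time: 2.7
eef_pos: [0.4067, -0.1664, 0.2391]
ee_rot: [[0.993, -0.114, 0.001], [-0.114, -0.993, -0.001], [0.001, 0.001, -1.0]]
force: [0.2, -1.1, -0.3]
finger_gap: 0.0007
finger_force: 0.0
```

Request:
drive_tool:
  deltas:
    - [[0,-1,0,0,0],[0,-1,0,0,0],[0,-1,0,0,0]]

```text
time: 3.0
eef_pos: [0.4165, -0.0871, 0.2391]
ee_rot: [[0.993, -0.114, 0.001], [-0.114, -0.993, -0.001], [0.001, 0.0, -1.0]]
force: [0.7, -0.3, 0.1]
finger_gap: 0.0006
finger_force: 0.0
```

Request:
drive_tool:
  deltas:
    - [[0,-1,0,0,0],[0,-1,0,0,0],[0,-1,0,0,0]]

```text
time: 3.3
eef_pos: [0.4263, -0.0077, 0.239]
ee_rot: [[0.993, -0.114, 0.001], [-0.114, -0.993, -0.001], [0.001, 0.0, -1.0]]
force: [1.4, -0.1, -0.9]
finger_gap: 0.0004
finger_force: 0.0
```

```bash
cat >> h.py <<'E'
def loc():
    v=np.load("v.npy"); s=r.state(); d=s["eef_pos"]-[v[0],v[1],0]; c,n=np.cos(v[2]),np.sin(v[2])
    R=s["ee_rot"]; F=s["force"]
    print("t",s["time"],"local mm",(1000*np.array([c*d[0]+n*d[1],c*d[1]-n*d[0],d[2]])).round(1),"yaw err deg",np.degrees(np.arctan2(R[1,0],R[0,0])-v[2]).round(2),"gap",round(s["finger_gap"],4),"F",(R.T@F).round(2))
E
python3 -c "from h import *;loc()"
```

```text
t 3.3 local mm [-204.1 -159.7  239. ] yaw err deg 0.17 gap 0.0004 F [ 1.41 -0.03  0.94]
```

Request:
drive_tool:
  deltas:
    - [[0,-1,0,0,0],[0,-1,0,0,0],[0,-1,0,0,0]]

```text
time: 3.6
eef_pos: [0.4359, 0.0718, 0.2389]
ee_rot: [[0.993, -0.115, 0.001], [-0.115, -0.993, -0.001], [0.001, 0.0, -1.0]]
force: [1.1, -0.1, -0.5]
finger_gap: 0.0004
finger_force: 0.0
```

Request:
drive_tool:
  deltas:
    - [[0,-1,1,0,0],[0,-1,1,0,0],[0,-1,1,0,0]]

```text
time: 3.9
eef_pos: [0.4426, 0.1503, 0.155]
ee_rot: [[0.993, -0.116, -0.005], [-0.116, -0.993, -0.002], [-0.005, 0.003, -1.0]]
force: [-0.0, -1.1, -0.1]
finger_gap: 0.0006
finger_force: 0.0
```

Request:
drive_tool:
  deltas:
    - [[0,0,1,0,0],[0,0,1,0,0],[0,0,1,0,0]]

```text
time: 4.2
eef_pos: [0.4408, 0.1482, 0.0748]
ee_rot: [[0.993, -0.117, -0.009], [-0.117, -0.993, -0.004], [-0.008, 0.005, -1.0]]
force: [0.5, 0.8, -0.9]
finger_gap: 0.0005
finger_force: 0.0
```

Request:
drive_tool:
  deltas:
    - [[0,0,0.55,0,0],[0,0,0.55,0,0],[0,0,0.55,0,0]]

```text
time: 4.5
eef_pos: [0.4447, 0.1504, 0.0359]
ee_rot: [[0.993, -0.118, 0.0], [-0.118, -0.993, -0.0], [0.0, 0.0, -1.0]]
force: [0.0, -0.9, 0.1]
finger_gap: 0.0004
finger_force: 0.0
```

Run:
```python
from h import *;import cv2
loc()
im=imaging.read_camera("side")[105:255,130:330]; cv2.imwrite("pics/s1.png",cv2.resize(im[:,:,::-1],None,fx=3.5,fy=3.5))
```

```text
t 4.5 local mm [-204.4   -0.6   35.9] yaw err deg -0.03 gap 0.0004 F [ 0.14  0.84 -0.14]
```

View pics/s1.png

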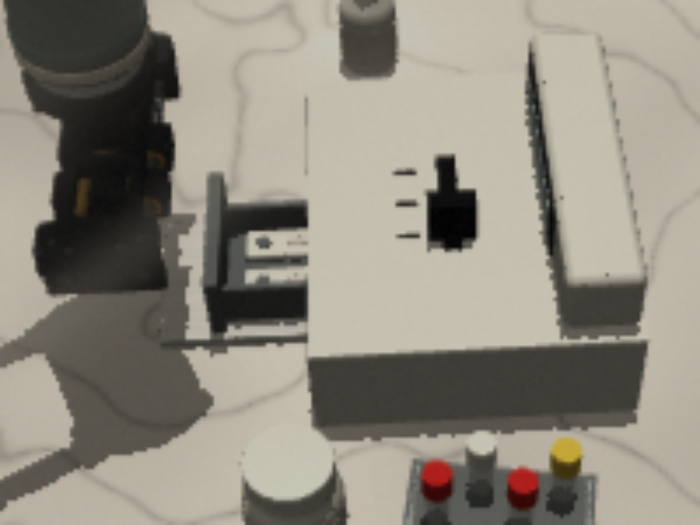

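The picture shows the shut fingers just in front of the carrier plate (crop x≈165 against x≈210), centred on it. I'll push gently.

Request:
drive_tool:
  deltas:
    - [[0.2,0,0,0,0],[0.4,0,0,0,0],[0.6,0,0,0,0],[0.8,0,0,0,0],[0.95,0,0,0,0]]

```text
time: 5.05
eef_pos: [0.5228, 0.1425, 0.0363]
ee_rot: [[0.993, -0.117, 0.004], [-0.117, -0.993, 0.001], [0.004, -0.001, -1.0]]
force: [0.3, 0.3, -0.3]
finger_gap: 0.0002
finger_force: 0.0
```

Request:
drive_tool:
  deltas:
    - [[0.05,0,0,0,0],[0.1,0,0,0,0],[0.12,0,0,0,0],[0.14,0,0,0,0],[0.14,0,0,0,0]]

```text
time: 5.55
eef_pos: [0.53, 0.1412, 0.0346]
ee_rot: [[0.993, -0.117, -0.0], [-0.117, -0.993, -0.0], [-0.0, 0.0, -1.0]]
force: [0.2, -0.1, 0.6]
finger_gap: 0.0005
finger_force: 0.0
```

```bash
python3 -c "from h import *;loc()"
```

```text
t 5.55 local mm [-118.6    0.3   34.6] yaw err deg 0.03 gap 0.0005 F [ 0.17  0.04 -0.64]
```

Next I go on in 2 mm steps until the force rises.

Request:
drive_tool:
  deltas:
    - [[0.025,0,0,0,0],[0.05,0,0,0,0],[0.075,0,0,0,0],[0.09,0,0,0,0],[0.09,0,0,0,0]]

```text
time: 6.05
eef_pos: [0.5378, 0.1403, 0.0348]
ee_rot: [[0.993, -0.117, 0.0], [-0.117, -0.993, 0.0], [0.0, -0.0, -1.0]]
force: [0.6, 0.1, 0.6]
finger_gap: 0.0008
finger_force: 0.0
```

Request:
drive_tool:
  deltas:
    - [[0.015,0,0,0,0],[0.03,0,0,0,0],[0.03,0,0,0,0]]

```text
time: 6.35
eef_pos: [0.5379, 0.1402, 0.0345]
ee_rot: [[0.993, -0.118, -0.004], [-0.118, -0.993, 0.0], [-0.004, 0.0, -1.0]]
force: [-5.5, 1.3, 5.1]
finger_gap: 0.0005
finger_force: 3.2
```

```bash
python3 -c "from h import *;loc()"
```

```text
t 6.35 local mm [-110.6    0.2   34.5] yaw err deg -0.01 gap 0.0005 F [-5.66 -0.61 -5.12]
```

The force rises to 5.5 N where home is expected. I'll press a little more to confirm it, then back off and look.

Request:
drive_tool:
  deltas:
    - [[0.02,0,0,0,0],[0.04,0,0,0,0],[0.04,0,0,0,0],[0.04,0,0,0,0]]

```text
time: 6.75
eef_pos: [0.5379, 0.1401, 0.0342]
ee_rot: [[0.993, -0.118, -0.011], [-0.118, -0.993, 0.0], [-0.011, 0.001, -1.0]]
force: [-14.8, 3.3, 13.0]
finger_gap: 0.0001
finger_force: 7.6
```

Request:
drive_tool:
  deltas:
    - [[-0.1,0,0,0,0],[-0.3,0,0,0,0],[-0.7,0,0,0,0],[-0.7,0,0,0,0]]

```text
time: 7.15
eef_pos: [0.4834, 0.1459, 0.0335]
ee_rot: [[0.993, -0.116, -0.004], [-0.116, -0.993, -0.001], [-0.004, 0.001, -1.0]]
force: [-0.0, -0.6, -1.2]
finger_gap: 0.0005
finger_force: 0.0
```

Request:
drive_tool:
  deltas:
    - [[0,0,-0.5,0,0],[0,0,-1,0,0],[0,0,-1,0,0]]

```text
time: 7.45
eef_pos: [0.4931, 0.1474, 0.1211]
ee_rot: [[0.993, -0.117, 0.013], [-0.117, -0.993, 0.003], [0.012, -0.004, -1.0]]
force: [2.0, -0.5, 0.4]
finger_gap: 0.0003
finger_force: 0.0
```

Request:
drive_tool:
  deltas:
    - [[0,0.5,-0.3,0,0],[0,1,-0.3,0,0],[0,1,-0.3,0,0]]

```text
time: 7.75
eef_pos: [0.4787, 0.0636, 0.1392]
ee_rot: [[0.993, -0.12, 0.002], [-0.12, -0.993, -0.001], [0.002, 0.001, -1.0]]
force: [0.3, 0.6, 0.1]
finger_gap: 0.0006
finger_force: 0.0
```

Run:
```python
from h import *;import cv2
loc()
a=imaging.read_camera("side")[105:230,170:320]
cv2.imwrite("pics/s2.png",cv2.resize(a[:,:,::-1],None,fx=4.5,fy=4.5,interpolation=2))
```

```text
t 7.75 local mm [-160.5  -82.8  139.2] yaw err deg -0.17 gap 0.0006 F [ 0.19 -0.64 -0.07]
```

View pics/s2.png

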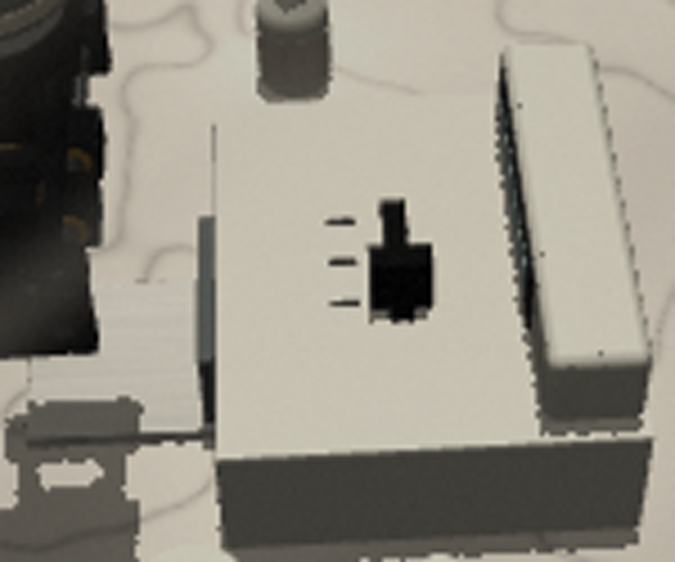

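The plate is shut against the reader's front (crop x≈200–215) and the knob is still at the open mark. Next I go to the knob's right side.

Request:
drive_tool:
  deltas:
    - [[0.5,-0.1,0,0,0],[1,-0.1,0,0,0],[1,-0.1,0,0,0]]

```text
time: 8.1
eef_pos: [0.5631, 0.066, 0.1382]
ee_rot: [[0.993, -0.117, 0.003], [-0.117, -0.993, 0.0], [0.003, -0.001, -1.0]]
force: [-0.0, 0.0, -0.3]
finger_gap: 0.0004
finger_force: 0.0
```

Request:
drive_tool:
  deltas:
    - [[0.5,0,0,0,0],[1,0,0,0,0],[1,0,0,0,0],[1,0,0,0,0]]

```text
time: 8.5
eef_pos: [0.6374, 0.0568, 0.1373]
ee_rot: [[0.993, -0.117, -0.002], [-0.117, -0.993, 0.0], [-0.002, 0.0, -1.0]]
force: [-0.9, 0.5, 0.1]
finger_gap: 0.0003
finger_force: 0.0
```

Request:
drive_tool:
  deltas:
    - [[0,0,0.3,0,0],[0,0,0.5,0,0],[0,0,0.66,0,0],[0,0,0.66,0,0],[0,0,0.66,0,0]]

```text
time: 9.0
eef_pos: [0.6373, 0.0561, 0.0857]
ee_rot: [[0.993, -0.117, -0.001], [-0.117, -0.993, -0.0], [-0.001, 0.0, -1.0]]
force: [0.4, 0.4, 0.7]
finger_gap: 0.0004
finger_force: 0.0
```

```bash
python3 -c "from h import *;loc()"
```

```text
t 9.0 local mm [ -2.1 -71.6  85.7] yaw err deg 0.02 gap 0.0004 F [ 0.36 -0.46 -0.72]
```

Request:
drive_tool:
  deltas:
    - [[0,-0.15,0,0,0],[0,-0.3,0,0,0],[0,-0.4,0,0,0],[0,-0.5,0,0,0],[0,-0.6,0,0,0]]

```text
time: 9.5
eef_pos: [0.6441, 0.105, 0.0866]
ee_rot: [[0.993, -0.117, 0.001], [-0.117, -0.993, 0.001], [0.001, -0.001, -1.0]]
force: [0.3, 0.4, -0.4]
finger_gap: 0.0006
finger_force: 0.0
```

Request:
drive_tool:
  deltas:
    - [[0,-0.06,0,0,0],[0,-0.12,0,0,0],[0,-0.18,0,0,0],[0,-0.24,0,0,0],[0,-0.28,0,0,0]]

```text
time: 10.0
eef_pos: [0.6462, 0.1267, 0.0859]
ee_rot: [[0.993, -0.118, 0.0], [-0.118, -0.993, 0.001], [-0.0, -0.001, -1.0]]
force: [1.0, 1.4, -0.7]
finger_gap: 0.0007
finger_force: 0.0
```

Run:
```python
from h import *;import cv2
loc()
a=imaging.read_camera("side")[105:230,170:320]
cv2.imwrite("pics/s3.png",cv2.resize(a[:,:,::-1],None,fx=4.5,fy=4.5,interpolation=2))
```

```text
t 10.0 local mm [-1.6 -0.5 85.9] yaw err deg -0.0 gap 0.0007 F [ 0.82 -1.46  0.66]
```

View pics/s3.png

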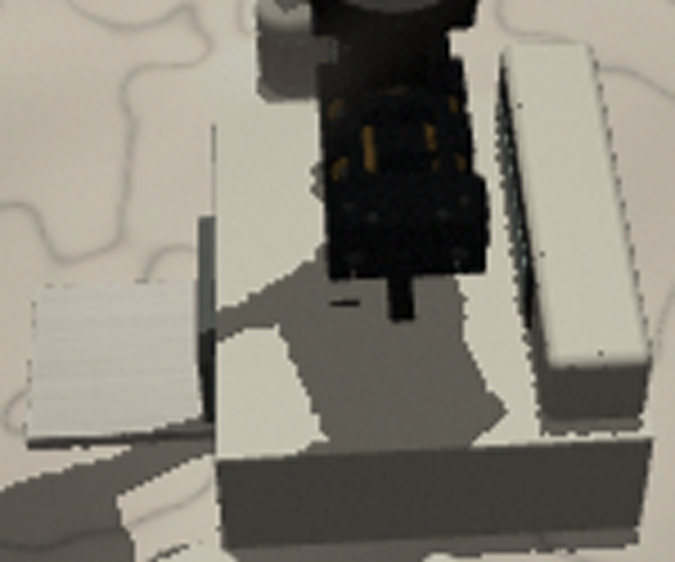

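The gripper hides the knob here; the carrier is still home. I'll push on until the hard stop can be felt.

Request:
drive_tool:
  deltas:
    - [[0,-0.025,0,0,0],[0,-0.04,0,0,0],[0,-0.05,0,0,0],[0,-0.05,0,0,0]]

```text
time: 10.45
eef_pos: [0.6465, 0.13, 0.0858]
ee_rot: [[0.993, -0.117, -0.0], [-0.117, -0.993, 0.0], [-0.0, -0.0, -1.0]]
force: [-0.1, 0.1, -0.3]
finger_gap: 0.0009
finger_force: 0.0
```

```bash
python3 -c "from h import *;loc()"
```

```text
t 10.45 local mm [-1.6  2.9 85.8] yaw err deg 0.02 gap 0.0009 F [-0.1  -0.07  0.3 ]
```

Request:
drive_tool:
  deltas:
    - [[0,-0.02,0,0,0],[0,-0.04,0,0,0],[0,-0.05,0,0,0],[0,-0.05,0,0,0]]

```text
time: 10.85
eef_pos: [0.6471, 0.1339, 0.0859]
ee_rot: [[0.993, -0.117, 0.0], [-0.117, -0.993, 0.0], [0.0, -0.0, -1.0]]
force: [0.2, 0.3, -0.3]
finger_gap: 0.0004
finger_force: 0.0
```

```bash
python3 -c "from h import *;loc()"
```

```text
t 10.85 local mm [-1.5  6.8 85.9] yaw err deg 0.02 gap 0.0004 F [ 0.19 -0.34  0.35]
```

There's still no resistance, so I'll back off to the right and look.

Request:
drive_tool:
  deltas:
    - [[0,0.3,0,0,0],[0,0.5,-0.3,0,0],[0,0.5,-0.9,0,0],[0,0.5,-1,0,0]]

```text
time: 11.25
eef_pos: [0.6461, 0.0939, 0.1723]
ee_rot: [[0.993, -0.118, 0.01], [-0.118, -0.993, 0.001], [0.01, -0.002, -1.0]]
force: [1.5, 0.5, 0.3]
finger_gap: 0.0006
finger_force: 0.0
```

Request:
drive_tool:
  deltas:
    - [[-0.5,0,-0.3,0,0],[-1,0,-0.3,0,0],[-1,0,-0.3,0,0]]

```text
time: 11.55
eef_pos: [0.5583, 0.1039, 0.189]
ee_rot: [[0.993, -0.116, -0.004], [-0.116, -0.993, -0.0], [-0.004, 0.001, -1.0]]
force: [-0.2, 0.6, 0.0]
finger_gap: 0.0006
finger_force: 0.0
```

Request:
drive_tool:
  deltas:
    - [[-0.5,0,0,0,0],[-1,0,0,0,0],[-1,0,0,0,0]]

```text
time: 11.85
eef_pos: [0.4791, 0.113, 0.1882]
ee_rot: [[0.993, -0.116, -0.005], [-0.116, -0.993, -0.0], [-0.004, 0.001, -1.0]]
force: [0.3, -0.4, -1.0]
finger_gap: 0.0005
finger_force: 0.0
```

Run:
```python
from h import *;import cv2
loc()
v=np.load("v.npy")
for d in(0,28,56): print(d,[proj("side",world(v,(x,-28+d+y,102))).round(1).tolist() for x,y in((-15,7),(15,7),(15,-7))])
a=imaging.read_camera("side")[105:230,170:320]
cv2.imwrite("pics/s4.png",cv2.resize(a[:,:,::-1],None,fx=4.5,fy=4.5,interpolation=2))
```

```text
t 11.85 local mm [-165.9  -33.7  188.2] yaw err deg 0.09 gap 0.0005 F [0.35 0.36 1.  ]
0 [[250.9, 159.8], [265.0, 159.1], [265.5, 163.9]]
28 [[250.2, 150.6], [264.0, 149.9], [264.4, 154.5]]
56 [[249.5, 141.7], [263.0, 141.0], [263.5, 145.4]]
```

View pics/s4.png

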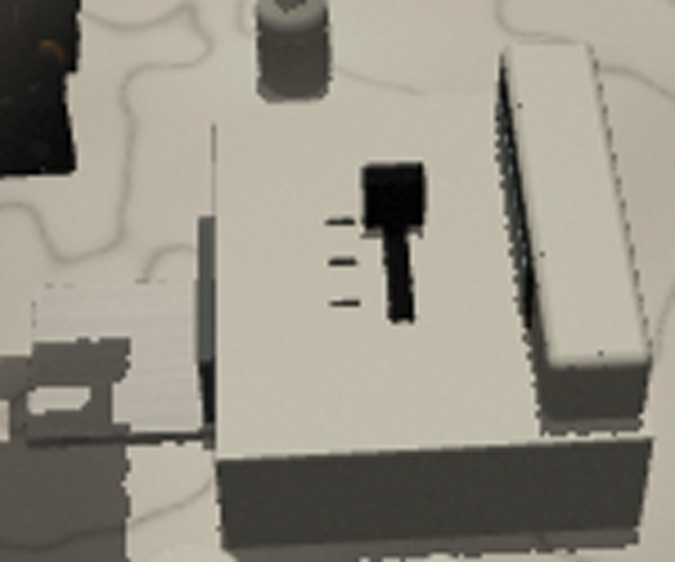

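The knob's top edge is at row 141.2, where the second stop predicts 141.3. The carrier plate is shut and the arm is clear, so I'm handing in.

```bash
python3 -c "from bench import order;print(order.hand_in())"
```

```text
the job is handed in; nothing more can be done
None
```

The carrier is fully home, the lever is at its second stop with the arm clear, and the job was handed in at about 12 s; no verdict came back.

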